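# Release a locked till drawer through its back hole

## Robot

A 7-joint arm with a two-finger parallel gripper is mounted at the origin on the work surface. World frame = base frame: x ahead of the robot, y to its left, z up, the work surface at z = 0. Lengths are in m, angles in degrees, forces in N, time in s.
With the tool pointing down it reaches from about 0.35 to 0.9 m from the base axis. Payload 7.2 kg.
Tool frame: the origin (TCP) lies on the front face of the gripper's body, between the roots of the fingers; the fingertips stand 73 mm ahead of it and the grasp point (between the pads) lies 54 mm ahead of it (arm.nose_length is the distance from the TCP to the fingertips, in m); z points along the fingers, y is the line along which they close (so a half turn about z gives the same grasp; the last joint's range is limited). The gripper opens to 85 mm and grips with 20 to 120 N. Pads are 22 mm wide; open, the fingers measure 114 mm over their backs; the gripper's body (76 mm by 85 mm) begins 54 mm behind the grasp point. The pads swing forward as they close: fully open they stand 13 mm farther back than shut.
Start: joints at [-79.595, 23.554, -0.728, 91.456, 0.321, 64.991, -4.71], TCP at [0.155, 0.606, 0.304] pointing down, gripper open.
Joint ranges: [-169.25, 169.25], [-16.82, 113.86], [-84.01, 82.57], [7.8, 145.47], [-59.2, 239.2], [7.22, 106.19], [-163.78, 163.78]. Speed limits (degrees/s): [136.94, 136.94, 172.46, 172.46, 180, 180, 180].

## Interface

Orientations are given as [roll, pitch, yaw] about the fixed x, y, z axes, in that order (R = Rz(yaw) Ry(pitch) Rx(roll)).
In Python, from rig import arm, monitor, read_camera, workorder gives the robot as it stands. Calls block until the motion is done:
- arm.move_pose(position, orientation): joint-space move of the TCP to a pose.
- arm.movel(position, vel=0.15, rotation=None, contact_N=None): straight line of the TCP; rotation=None keeps the orientation; vel is the mean speed in m/s. With contact_N (N) it stops when the force on the tool has changed by that much, and returns True; else False.
- arm.set_joints(angles): joint-space move.
- arm.open_jaws() and arm.close(effort=None): open the fingers fully, or close them until they stop; effort is the grip in N (None keeps the last).
- arm.pause(seconds).
- arm.ik(position, orientation): joint angles nearest the present ones, or None.
- monitor.read_state(): the state.
- read_camera(name): name is "scene" or "top" or "wrist"; returns a dict with "color" (400x640x3 uint8, red, green, blue), "range_z" (400x640 float32, m along the optical axis (not along the pixel's ray), 0 where there is no reading), "intrinsics" (3x3 intrinsics, pixels), "eye" and "orientation" of the camera in the world. Camera axes: x right, y down, z forward; pixel columns grow to the right and rows downward; lengths in m; the calibration is good to about 2 mm. The wrist camera is an equidistant fisheye: a pixel r from the principal point sees the ray r / f radians off the axis. A picture is of the moment at which its call begins.
A pose or a line that the arm cannot do raises arm.MotionError and nothing moves.
- workorder.job_done(): hands the job in; it is judged then, once.
The state is a dict: "time_s": time; "joint_positions": joint angles; "joint_velocities": joint speeds; "tau": joint torques, N m; "eef_pos": TCP position; "tool_rot": TCP orientation; "ft_force": force on the tool from outside, world axes, zero at the start; "ft_torque": the same for the moment, N m; "gripper_width": finger opening in m; "grasp_force": force on a finger pad.
Only numpy, scipy, OpenCV 4.12 (cv2) and the standard library are available. Lean on these libraries where they do the work, as an engineer would, in place of code of your own. Each camera call takes 0.05 s, during which the arm holds its last target. There are 200 camera calls.

## Task

The till drawer on the library desk is locked shut. Take the blue-handled release pin out of its wooden stand and push it gently through the small hole in the till's sloping back until the hidden spring catch lets go and the drawer jumps ajar; feel for the catch and never force it, because more than about 20 newtons bends it. Finish with the drawer pulled fully open, the pin back upright in its stand and fully home, and everything else on the desk left where it was.

Things in the scene. Friction and masses are not known exactly. Their poses are not given: they have to be found in the camera images.
- till: dark grey cash till fixed to the desk, 260 long (its x) x 200 wide (its y) x 92 mm high, flat top; origin at the centre of its underside. The drawer comes out at its -x end. At the +x end, its back, the upper edge is cut off by an aluminium panel sloping 30 degrees from level (91 mm high at x=54 to 49 mm high at x=126), the release hole in its middle. More than 20 N of the pin on it bends it
- release_hole (a point): centre of the mouth of the round release hole (11 mm diameter, panel 4 mm thick) on the outer face of the sloping panel, 70 mm above the desk, at x=90, y=0 in the till's frame. Its z axis points straight out of the panel (30 degrees from vertical, towards the till's back), its y axis is the till's y. The pin goes in along -z
- catch_space (a point): a point 18 mm straight behind the hole's mouth. The catch's flat push pad, square to the hole and wider, lies unseen 10 to 26 mm behind the mouth, differently each time. It yields on a spring (about 4 N rising to 9 N), lets go of the drawer about 5.5 mm from first touch, and meets a hard stop at about 7 mm. It springs back after the pin, the drawer stays ajar
- drawer (a joint): how far the drawer is out, in m: 0 shut and locked, 0.09 fully open at its stop. When the catch lets go a spring pushes it out by itself to about 0.03; from there it slides freely with light friction (about 1 N) and stays where it is left
- drawer_pull (a point): grip point in the orange upright pull at the middle of the drawer's front, 60 mm above the desk and 160 mm from the till's origin along its -x when shut; the pull is 24 mm (till x) x 16 mm (till y) x 50 mm high (30 to 80 mm above the desk), its near side 18 mm clear of the drawer front. Axes as the till's; the drawer opens along -x
- pin: the release pin: a straight wooden dowel, 8 mm diameter and 62 mm long, below a blue square handle 20 x 20 mm and 50 mm high; total length 112 mm, 40 g. Origin at the dowel's lower tip, z up along the pin towards the handle, x and y square to the handle's flats. At the start it stands in the stand, its handle resting on the stand's top
- pin_tip (a point): centre of the lower end of the pin's dowel, same axes as the pin
- stand: pale wooden block fixed to the desk, 80 x 80 x 70 mm high, origin at the centre of its underside, with one upright through hole of 13 mm diameter in the middle of its top
- stand_hole (a point): centre of the mouth of the hole in the stand, on its top face 70 mm above the desk, z up. With the pin home its tip is 62 mm below this point
- book_low: a green book lying flat, loose, a bystander to be left where it is; origin at the centre of its underside
- book_high: a red book lying on the green one, loose, a bystander to be left where it is; origin at the centre of its underside
- disc_case: a black and blue disc case lying flat, loose, a bystander to be left where it is; origin at the centre of its underside
- mug: a white mug, loose, a bystander to be left where it is; origin at the centre of its underside
- stamp: a dark wooden hand stamp, standing, loose, a bystander to be left where it is; origin at the centre of its underside
- tape: a roll of clear tape lying flat, loose, a bystander to be left where it is; origin at the centre of its underside
- stapler: a red and black stapler, loose, a bystander to be left where it is; origin at the centre of its underside
Mind the look-alikes: they are no part of the job. What is shaped like the stand but pink or purple is not meant.

How it is judged (in metres and radians):
On the way, in this order (a step that is already met when the one before it is completed fails the run):
1. the drawer has sprung ajar while the pin's tip is through the release hole (z of pin_tip in the frame of release_hole below -0.008 m and distance between pin_tip and release_hole below 0.045 m and value of joint drawer above 0.012 m), for 0.04 s.
2. the drawer has been pulled open, more than 80 of its 90 mm (value of joint drawer above 0.08 m), for 0.1 s.
At the end, for the whole second after the job is handed in: The drawer is out by more than 80 mm (of 90) and at rest, and the pin stands at rest in its stand: upright within 0.12 rad, its tip within 8 mm of the hole's axis and at least 57 mm below the stand's top (62 mm when home) (value of joint drawer above 0.08 m and velocity of joint drawer below 0.01 m/s and horizontal distance between pin_tip and stand_hole below 0.008 m and z of pin_tip in the frame of stand_hole below -0.057 m and angle between pin's own z axis and vertical below 0.12 rad and linear speed of pin below 0.01 m/s); the robot touches nothing.
It fails at once if the pin presses on the till or its catch with more than 20 N (contact force between pin and till above 20 N).
It fails at once if the pin is tipped over or dropped flat (angle between pin's own z axis and vertical above 1.2 rad).
It fails at once if a bystander is moved by more than 25 mm (distance of any of book_low, book_high, disc_case, mug, stamp, tape, stapler from where it was at the start of the episode above 0.025 m).
It also fails if it takes over 72 s, if anything falls off the work surface, if the arm or the gripper's body presses on something with over 40 N, if the wrist force passes 120 N, or if a joint passes its speed limit or range.

## Working session

There is one attempt and no reset: what is moved stays moved. The work goes in short steps, each a Python script; the robot and the scene stay as the last script left them, time stands still between calls to the robot, and variables do not carry over. Pictures are saved under pics/ and viewed, at most 10 in all, crops included, and the job is handed in when it is done.

```bash
ls; mkdir -p pics; python3 - <<'E'
from rig import arm, monitor, read_camera
import cv2, numpy as np, pickle
d={}
for n in ("scene","top"):
    c=read_camera(n); d[n]=c
    cv2.imwrite(f"pics/{n}0.png",c["color"][...,::-1])
    print(n,c["intrinsics"],c["eye"],c["orientation"])
pickle.dump(d,open("cams.pkl","wb"))
s=monitor.read_state(); print(s["time_s"],s["eef_pos"],s["tool_rot"],s["ft_force"],s["gripper_width"])
E
```

```text
pics
scene [[433.27636301   0.         314.51496396]
 [  0.         433.27636301 197.74568434]
 [  0.           0.           1.        ]] [1.38399969 0.35637262 0.85575896] [-129.08190875    0.15512435  113.40252919]
top [[432.48171622   0.         315.57877155]
 [  0.         432.48171622 202.55772262]
 [  0.           0.           1.        ]] [ 0.25421373 -0.0180189   1.3489561 ] [-169.3824328    -1.78942366  -88.94534359]
0.1 [0.15444131 0.60524783 0.30314721] [-1.79916218e+02  6.75773641e-03  1.65691569e+02] [0.61484581 0.04307901 0.7479841 ] 0.0855774406499028
```

View pics/scene0.png

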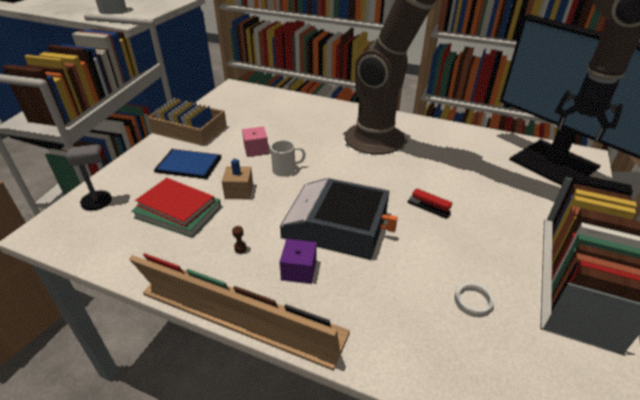

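View pics/top0.png

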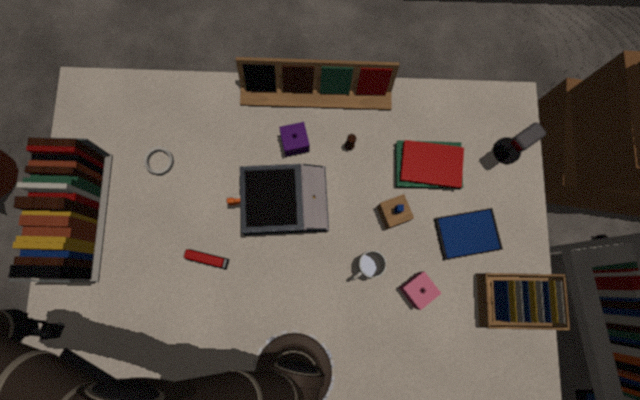

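The top view shows the stand at (397,211) with its blue handle at (398,209). The till has its panel at (313,197), the hole at about (314,196), and its orange pull at (233,202). The scene view shows the handle at (236,163), the stand at (238,182) and the pull at (390,222). The pink and purple blocks are decoys.

```bash
cat > h.py <<'E'
import numpy as np, cv2, pickle
from scipy.spatial.transform import Rotation as Ro
def rot(o): return Ro.from_euler('xyz',o,degrees=True).as_matrix()
def rays(c,uv,fish=False):
    uv=np.atleast_2d(np.asarray(uv,float)); K=c["intrinsics"]
    x=(uv-[K[0,2],K[1,2]])/[K[0,0],K[1,1]]
    if fish:
        t=np.linalg.norm(x,axis=1,keepdims=True)
        d=np.hstack([x*np.sinc(t/np.pi),np.cos(t)])
    else: d=np.hstack([x,np.ones((len(x),1))])
    return d@rot(c["orientation"]).T
def onplane(c,uv,z,fish=False):
    d=rays(c,uv,fish); e=np.asarray(c["eye"]); return e+d*((z-e[2])/d[:,2])[:,None]
def tri(cams,uvs,fish):
    A=np.zeros((3,3));b=np.zeros(3);L=[]
    for c,uv,f in zip(cams,uvs,fish):
        d=rays(c,uv,f)[0];d/=np.linalg.norm(d);M=np.eye(3)-np.outer(d,d);A+=M;b+=M@c["eye"];L.append((M,c["eye"]))
    p=np.linalg.solve(A,b); return p,[np.linalg.norm(M@(p-e)) for M,e in L]
def hsv(c): return cv2.cvtColor(c["color"],cv2.COLOR_RGB2HSV)
def blobs(m,amin=15):
    cs,_=cv2.findContours(m.astype(np.uint8),cv2.RETR_EXTERNAL,cv2.CHAIN_APPROX_NONE)
    return sorted([c for c in cs if cv2.contourArea(c)>amin],key=cv2.contourArea,reverse=True)
def box(c,u0,u1,v0,v1):
    m=np.zeros(c["color"].shape[:2],bool);m[v0:v1,u0:u1]=True;return m
def cen(m): v,u=np.nonzero(m); return np.array([u.mean(),v.mean()])
E
python3 - <<'E'
from h import *
d=pickle.load(open("cams.pkl","rb")); T,S=d["top"],d["scene"]
def cloud(c):
    v,u=np.mgrid[:400,:640]; K=c["intrinsics"]
    return c["eye"]+(rays(c,np.c_[u.ravel(),v.ravel()])*c["range_z"].ravel()[:,None]), 
P=cloud(T)[0].reshape(400,640,3)
for n,(u,v) in dict(desk=(450,350-20),handle=(398,209),stand=(390,218),hole=(308,190),panel_lo=(324,200),top=(246,200),tray=(270,200),pull=(232,202),mug=(370,265),books=(435,165),stamp=(350,142),tape=(160,150)).items(): print(n,P[v,u].round(3))
h=hsv(T);print("blue",h[209,398],"wood",h[218,390],"or",h[202,232],"panel",h[190,308],h[196,314])
hS=hsv(S);print("blueS",hS[163,236],hS[185,238],hS[222,390])
mT=box(T,375,420,185,235)&(h[...,0]>100)&(h[...,0]<130)&(h[...,1]>100)
mS=box(S,220,252,150,175)&(hS[...,0]>100)&(hS[...,0]<130)&(hS[...,1]>100)
print(mT.sum(),cen(mT),mS.sum(),cen(mS)); print("handle",tri([T,S],[cen(mT),cen(mS)],[0,0]))
oT=box(T,220,245,190,215)&(h[...,0]<18)&(h[...,1]>130)
oS=box(S,375,405,205,240)&(hS[...,0]<18)&(hS[...,1]>130)
print(oT.sum(),cen(oT),oS.sum(),cen(oS)); print("pull",tri([T,S],[cen(oT),cen(oS)],[0,0]))
# stand top
b=box(T,370,425,185,240)
w=b&(h[...,0]<22)&(h[...,1]>70); c=blobs(w)[0]; r=cv2.minAreaRect(c);print(r); print(onplane(T,cv2.boxPoints(r),.07).round(3))
E
```

```text
desk [ 0.124 -0.471  0.   ]
handle [ 0.472 -0.292  0.119]
stand [ 0.454 -0.28   0.063]
hole [ 0.531 -0.03   0.077]
panel_lo [ 0.506 -0.08   0.055]
top [0.493 0.152 0.094]
tray [0.496 0.082 0.089]
pull [0.49  0.196 0.074]
mug [ 0.315 -0.228  0.002]
books [ 0.628 -0.427  0.049]
stamp [ 0.685 -0.156  0.078]
tape [0.664 0.444 0.011]
blue [107 213  78] wood [ 15 122 123] or [ 11 189 119] panel [  6  27 130] [ 16 106  91]
blueS [108 158  63] [ 15 111  71] [ 11 200  98]
48 [398.79166667 208.25      ] 73 [235.31506849 166.63013699]
handle (array([ 0.47964248, -0.30093412,  0.09299196]), [np.float64(0.0008184868728971684), np.float64(0.0008184868728972741)])
77 [232.80519481 200.96103896] 192 [388.51041667 221.92708333]
pull (array([0.49691476, 0.19389906, 0.05634933]), [np.float64(0.0028644426083487265), np.float64(0.0028644426083486905)])
((394.27587890625, 211.18968200683594), (27.29721450805664, 31.196815490722656), 68.19859313964844)
[[ 0.494 -0.232  0.07 ]
 [ 0.532 -0.321  0.07 ]
 [ 0.454 -0.35   0.07 ]
 [ 0.417 -0.262  0.07 ]]
```

```bash
python3 - <<'E'
from rig import arm, monitor, read_camera
from h import *
s=monitor.read_state()
W={}
def shot(k):
    c=read_camera("wrist"); c["tcp"]=monitor.read_state()["eef_pos"]; c["rot"]=monitor.read_state()["tool_rot"]; W[k]=c
    cv2.imwrite(f"pics/w_{k}.png",c["color"][...,::-1]); print(k,monitor.read_state()["time_s"],c["eye"],c["orientation"],c["tcp"],c["rot"])
arm.move_pose([0.47,0.02,0.33],[180,0,90]); shot("a")
arm.movel([0.47,-0.12,0.33],vel=.3); shot("b")
arm.movel([0.44,-0.27,0.33],vel=.3); shot("c")
print(W["a"]["intrinsics"], monitor.read_state()["joint_positions"])
pickle.dump(W,open("W.pkl","wb"))
cv2.imwrite("pics/m1.png",np.hstack([cv2.resize(W[k]["color"][...,::-1],(400,250)) for k in "bc"]))
E
```

```text
a 2.5167 [0.47057266 0.09775205 0.39895544] [ 1.62781543e+02 -3.86278520e-02  1.80938099e-01] [0.47012768 0.02102594 0.32988953] [-1.79990613e+02  1.12749846e-02  9.01153620e+01]
b 3.1833 [ 0.47068626 -0.04349708  0.39895649] [ 1.62790839e+02 -3.00574042e-02  6.21866061e-03] [ 0.47014083 -0.11919921  0.32980122] [-1.79972738e+02 -1.18252919e-02  9.00556445e+01]
c 3.8917 [ 0.44094781 -0.1924783   0.39884885] [ 1.62825782e+02 -2.10413411e-02  1.08949715e-01] [ 0.44069979 -0.2683396   0.32968521] [-1.79976700e+02 -5.19945006e-02  9.01381852e+01]
[[309.70691629   0.         323.94378001]
 [  0.         309.70691629 204.57999524]
 [  0.           0.           1.        ]] [-15.75077429  14.77428463  51.07584024 106.84002674 -12.74542651
  64.36312883  40.11787809]
```

View pics/w_b.png

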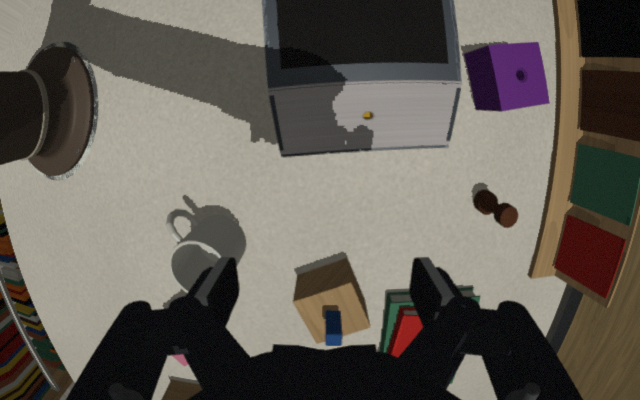

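View pics/w_c.png

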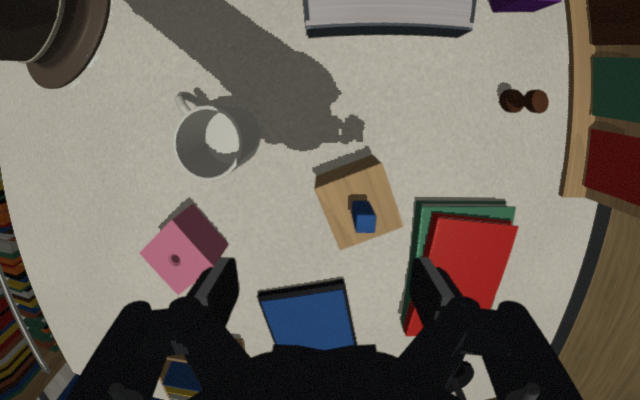

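Wrist b shows the hole as a brass-coloured dot at (367,115), with the panel running from (270,80) to (455,150). Wrist c shows the stand's top around (358,205), turned about 20°, with the handle at (362,215) and its top near (364,223).

```bash
python3 - <<'E'
from h import *
d=pickle.load(open("cams.pkl","rb")); T,S=d["top"],d["scene"]; W=pickle.load(open("W.pkl","rb"));A,B,C=W["a"],W["b"],W["c"]
def orange(c,bx):
    h=hsv(c); m=box(c,*bx)&(h[...,0]>8)&(h[...,0]<30)&(h[...,1]>80)
    b=blobs(m,0.5); return [(x.reshape(-1,2).mean(0).round(1),cv2.contourArea(x)) for x in b[:4]], cen(m) if m.any() else None, m.sum()
ha=orange(A,(200,560,150,330)); hb=orange(B,(345,390,100,130)); ht=orange(T,(306,322,186,206))
print(ha);print(hb);print(ht)
# project panel: hole on plane z=.07
for c,x,f in((A,ha[1],1),(B,hb[1],1),(T,ht[1],0)):
    if x is not None: print("hole z.07",onplane(c,x,.07,f).round(4))
print("tri AB",tri([A,B],[ha[1],hb[1]],[1,1]),"BT",tri([B,T],[hb[1],ht[1]],[1,0]),"ABT",tri([A,B,T],[ha[1],hb[1],ht[1]],[1,1,0]))
# crops, enlarged
u,v=ha[1].astype(int)
f=lambda c,u,v,r:cv2.resize(c["color"][max(v-r,0):v+r,u-r:u+r,::-1],(390,390),interpolation=cv2.INTER_NEAREST)
cv2.imwrite("pics/crop1.png",np.hstack([f(A,u,v,18),f(B,367,115,18)]))
# handle / stand in B, C
for n,c,bx in(("B",B,(285,375,250,350)),("C",C,(310,410,145,255))):
    h=hsv(c)
    bl=box(c,*bx)&(h[...,0]>100)&(h[...,0]<125)&(h[...,1]>120)
    k=blobs(bl)[0]; print(n,"blue",cv2.contourArea(k),cv2.minAreaRect(k),cv2.approxPolyDP(k,2.,True).reshape(-1,2).tolist())
    bright=bl&(h[...,2]>np.median(h[...,2][bl])+15); print(np.percentile(h[...,2][bl],[5,25,50,75,95]))
    w=box(c,*bx)&(h[...,0]>8)&(h[...,0]<25)&(h[...,1]>70)&(h[...,2]>120)
    k=blobs(w)[0]; q=cv2.approxPolyDP(cv2.convexHull(k),4,True).reshape(-1,2); print(n,"wood",cv2.contourArea(k),q.tolist(),onplane(c,q,.07,True).round(4).tolist())
E
```

```text
([(array([546.8, 236.8]), 2799.5), (array([475.6, 293.7]), 467.5), (array([363.2, 238.6]), 4.5)], array([533.87557471, 252.14971264]), np.int64(3480))
([(array([367.5, 115. ]), 41.0)], array([367.45283019, 115.05660377]), np.int64(53))
([(array([313.6, 196.8]), 1.5)], array([313.6, 196.8]), np.int64(5))
hole z.07 [[ 0.7685 -0.0738  0.07  ]]
hole z.07 [[ 0.5167 -0.0466  0.07  ]]
hole z.07 [[ 0.5123 -0.0473  0.07  ]]
tri AB (array([0.51638226, 0.00414927, 0.30846063]), [np.float64(0.05853155534613764), np.float64(0.05853155534613764)]) BT (array([ 0.52577074, -0.04798499,  0.0041475 ]), [np.float64(0.0007954526225661842), np.float64(0.0007954526225662057)]) ABT (array([ 0.49707782, -0.01010467,  0.31128918]), [np.float64(0.08089629347954802), np.float64(0.03697984213561545), np.float64(0.04566788442001441)])
B blue 426.5 ((333.0, 327.5), (33.0, 14.0), 90.0) [[327, 311], [326, 343], [340, 344], [338, 312]]
[ 41.  43.  45. 105. 108.]
B wood 2054.0 [[350, 283], [369, 327], [316, 342], [293, 301]] [[0.5032, -0.2471, 0.07], [0.5322, -0.3197, 0.07], [0.4598, -0.3464, 0.07], [0.4312, -0.2747, 0.07]]
C blue 541.0 ((364.0, 216.0), (30.0, 22.0), 90.0) [[354, 201], [353, 217], [356, 230], [373, 231], [375, 216], [367, 202]]
[ 44.  46. 102. 121. 125.]
C wood 4539.5 [[381, 164], [402, 225], [340, 249], [315, 189]] [[0.5031, -0.2479, 0.07], [0.532, -0.3188, 0.07], [0.4602, -0.3486, 0.07], [0.4314, -0.2763, 0.07]]
```

View pics/crop1.png

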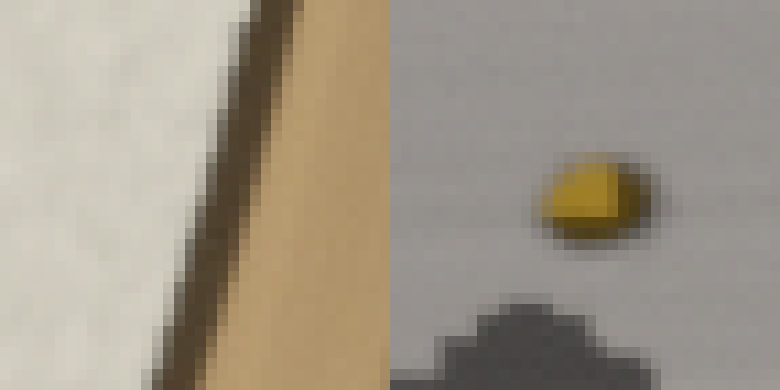

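Wrist b's crop shows the mouth as an ellipse of brass and dark shading centred at (367.8,115.1). The real hole in wrist a is the small blob at (363,239); the first mask had caught the wooden shelf.

```bash
python3 - <<'E'
from h import *
d=pickle.load(open("cams.pkl","rb")); T,S=d["top"],d["scene"]; W=pickle.load(open("W.pkl","rb"));A,B,C=W["a"],W["b"],W["c"]
def mouth(c,u,v,r=7):
    g=c["color"][v-r:v+r+1,u-r:u+r+1].astype(float); med=np.median(g.reshape(-1,3),0)
    w=np.clip(np.abs(g-med).sum(2)-25,0,60); 
    n,l=cv2.connectedComponents((w>0).astype(np.uint8)); w=w*(l==l[r,r]); print(int((w>0).sum()),end=" ")
    yy,xx=np.mgrid[v-r:v+r+1,u-r:u+r+1]; return np.array([(w*xx).sum(),(w*yy).sum()])/w.sum()
a,b=mouth(A,363,239),mouth(B,367,115); print(a,b)
print("hole",tri([A,B],[a,b],[1,1]), onplane(A,a,.07,1),onplane(B,b,.07,1))
# stand corner heights B/C
for p,q in zip([[350,283],[369,327],[316,342],[293,301]],[[381,164],[402,225],[340,249],[315,189]]): print("corner",tri([B,C],[p,q],[1,1])[0].round(4))
tops=[]
for n,c,bx in(("B",B,(285,375,250,350)),("C",C,(310,410,145,255))):
    h=hsv(c); bl=box(c,*bx)&(h[...,0]>100)&(h[...,0]<125)&(h[...,1]>120)
    t=bl&(h[...,2]>90); k=blobs(t)[0]; r=cv2.minAreaRect(k); tops.append(cen(t)); print(n,"top",t.sum(),cen(t),r, onplane(c,cv2.boxPoints(r),.12,1).round(4).tolist(),onplane(c,cen(t),.12,1))
print("handle top",tri([B,C],tops,[1,1]))
# panel silhouette in A,B : bright grey region
for n,c,f,bx,sd in(("A",A,1,(200,520,180,330),(363,225)),("T",T,0,(295,335,155,240),(310,180))):
    col=c["color"].astype(int); h=hsv(c)
    m=box(c,*bx)&(np.abs(col-col[sd[1],sd[0]]).max(2)<22); m=cv2.morphologyEx(m.astype(np.uint8),cv2.MORPH_CLOSE,np.ones((5,5)))
    k=blobs(m)[0]; r=cv2.minAreaRect(k);print(n,cv2.contourArea(k),r,cv2.approxPolyDP(cv2.convexHull(k),5,True).reshape(-1,2).tolist())
cv2.imwrite("pics/crop2.png",A["color"][...,::-1])
E
```

```text
67 96 [363.47072368 239.23815789] [368.0247017  115.41951015]
hole (array([ 0.51751922, -0.04697719,  0.06840941]), [np.float64(4.824509913407958e-05), np.float64(4.824509913398068e-05)]) [[ 0.51724482 -0.0462778   0.07      ]] [[ 0.51734236 -0.04696051  0.07      ]]
corner [ 0.5034 -0.2481  0.0683]
corner [ 0.5317 -0.3182  0.0717]
corner [ 0.46   -0.3506  0.0656]
corner [ 0.4311 -0.277   0.0668]
B top 148 [333.09459459 339.5       ] ((333.0, 339.5), (9.0, 14.0), 90.0) [[0.4733, -0.2889, 0.12], [0.4896, -0.2891, 0.12], [0.49, -0.3039, 0.12], [0.4733, -0.3036, 0.12]] [[ 0.48163653 -0.29623367  0.12      ]]
C top 308 [365.37987013 223.02597403] ((365.5, 223.0), (16.0, 19.0), 90.0) [[0.4719, -0.289, 0.12], [0.4903, -0.2891, 0.12], [0.4913, -0.3057, 0.12], [0.4725, -0.3055, 0.12]] [[ 0.48132487 -0.29725973  0.12      ]]
handle top (array([ 0.48166517, -0.29802455,  0.11800164]), [np.float64(5.149330531593068e-05), np.float64(5.149330531591304e-05)])
A 29756.0 ((359.4999694824219, 254.49996948242188), (148.99996948242188, 318.99993896484375), 90.0) [[519, 216], [518, 301], [420, 329], [254, 329], [200, 273], [200, 180], [461, 180]]
T 2056.5 ((314.4999694824219, 196.99996948242188), (38.99999237060547, 83.99998474121094), 0.0) [[297, 155], [334, 167], [332, 239], [295, 239]]
```

View pics/w_a.png

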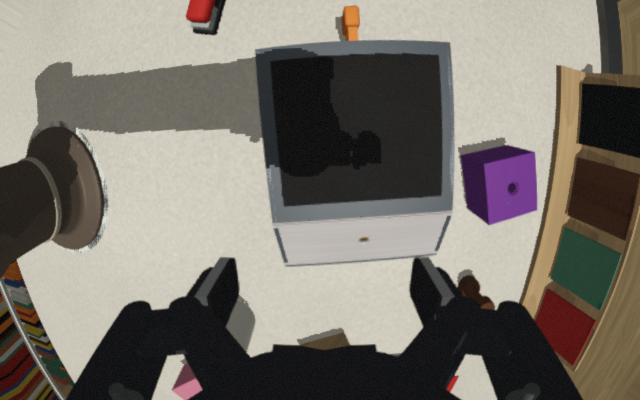

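Wrist a shows the hole at (363.5,239.2), the panel corners at about (275,222), (453,213), (286,265) and (436,254), the till's front top corners at (256,50) and (450,43), and the pull at (350,12–40).

```bash
python3 - <<'E'
from h import *
from rig import arm
d=pickle.load(open("cams.pkl","rb")); T,S=d["top"],d["scene"]; W=pickle.load(open("W.pkl","rb"));A,B,C=W["a"],W["b"],W["c"]
q=onplane(A,[[275,221],[453,212],[256,50],[450,43]],.0915,1); print(q.round(4))
for i,j in((0,1),(2,3),(2,0),(3,1)): v=q[j]-q[i]; print(np.degrees(np.arctan2(v[1],v[0])).round(2),np.linalg.norm(v).round(3))
pm=[]
for c,bx,f in((A,(335,368,0,42),1),(T,(220,245,190,215),0),(S,(375,405,205,240),0)):
    h=hsv(c); m=box(c,*bx)&(h[...,0]<20)&(h[...,1]>130); k=blobs(m)[0]; x=k.reshape(-1,2); r=cv2.minAreaRect(k); print("pull",m.sum(),x.min(0),x.max(0),r, onplane(c,cen(m),.08,f).round(4))
    print(onplane(c,cv2.boxPoints(r),.08,f).round(4).tolist())
# ik options at hole
H=np.array([.5174,-.0468,.07])
for yw in (-85,-88):
    t=np.radians(yw); tx=np.array([np.cos(t),np.sin(t),0]); ty=np.array([-np.sin(t),np.cos(t),0])
    z=-(np.cos(np.pi/6)*np.array([0,0,1])+.5*tx)
    for s in(1,-1):
      for yv in (s*ty, s*np.cross(z,ty)):
        R=np.c_[np.cross(yv,z),yv,z]; o=Ro.from_matrix(R).as_euler('xyz',degrees=True)
        for back in(.141-.03,.25):
            p=H-z*back; j=arm.ik(p,o); print(yw,s,o.round(1),p.round(3),None if j is None else np.round(j,0))
for y in(90,0,180,-90): j=arm.ik([.4817,-.2978,.149],[180,0,y]); print("pin",y,None if j is None else np.round(j,0))
for y in(0,5,180,-175): j=arm.ik([.497,.2,.114],[180,0,y]); print("pull",y,None if j is None else np.round(j,0))
E
```

```text
[[ 0.4189 -0.016   0.0915]
 [ 0.6148 -0.0058  0.0915]
 [ 0.4036  0.1619  0.0915]
 [ 0.6001  0.1768  0.0915]]
3.0 0.196
4.32 0.197
-85.06 0.179
-85.4 0.183
pull 520 [342   6] [359  40] ((350.5, 23.0), (34.0, 17.0), 90.0) [[0.4973 0.1927 0.08  ]]
[[0.4889, 0.2111, 0.08], [0.5063, 0.2119, 0.08], [0.5061, 0.1736, 0.08], [0.4888, 0.173, 0.08]]
pull 77 [227 198] [240 204] ((233.5, 201.0), (6.0, 13.0), 90.0) [[0.4918 0.1928 0.08  ]]
[[0.5003, 0.2104, 0.08], [0.5012, 0.172, 0.08], [0.4831, 0.171, 0.08], [0.4822, 0.2094, 0.08]]
pull 192 [380 213] [396 230] ((387.8470458984375, 221.68821716308594), (15.402064323425293, 15.293599128723145), 12.528807640075684) [[0.5243 0.1961 0.08  ]]
[[0.5553, 0.1784, 0.08], [0.4945, 0.1694, 0.08], [0.4918, 0.2106, 0.08], [0.5522, 0.2179, 0.08]]
-85 1 [180. -30.  95.] [ 0.522 -0.102  0.166] [ -5.  35.  33. 108. -47.  70.  60.]
-85 1 [180. -30.  95.] [ 0.528 -0.171  0.287] [ -2.  30.  40.  97. -41.  85.  56.]
-85 1 [-150.    0.    5.] [ 0.522 -0.102  0.166] [-16.  42.  51. 108. -56.  78. -22.]
-85 1 [-150.    0.    5.] [ 0.528 -0.171  0.287] [-13.  38.  60.  98
[... 731 characters left out ...]
  -88.] [ 0.519 -0.102  0.166] [ -13.   39.   47.  110.  -55.   75. -116.]
-88 -1 [-180.   30.  -88.] [ 0.522 -0.172  0.287] [ -20.   49.   78.  100.  -59.  103. -108.]
-88 -1 [ 150.    0. -178.] [ 0.519 -0.102  0.166] [  5.  32.  20. 108. -42.  64. 142.]
-88 -1 [ 150.    0. -178.] [ 0.522 -0.172  0.287] [  7.  27.  27.  98. -37.  80. 139.]
pin 90 [ -4.  34.  43. 110. -31.  48.  55.]
pin 0 [-13.  41.  58. 111. -44.  54. -23.]
pin 180 [  9.  30.  24. 109. -17.  44. 132.]
pin -90 [ 74.  50. -71. 105.  53.  66. 163.]
pull 0 [-63.  39.  50. 116. -42.  45. -78.]
pull 5 [-62.  38.  49. 116. -41.  45. -74.]
pull 180 [-62.  37.  47. 116. -40.  44. 100.]
pull -175 [-60.  37.  46. 116. -38.  44. 104.]
```

Hole at (0.5174, -0.0468, ~0.069), stand and pin axis at (0.4817, -0.2978), till yaw about -85.5°. All three fit the given sizes, so I'll grasp the pin.

```bash
python3 - <<'E'
from rig import arm, monitor, read_camera
from h import *
P=[.4817,-.2978]
arm.move_pose(P+[.23],[180,0,90])
s=monitor.read_state(); print(s["eef_pos"],s["tool_rot"],s["time_s"])
arm.movel(P+[.151],vel=.1,contact_N=8)
s=monitor.read_state(); print(s["eef_pos"],s["ft_force"])
arm.close(60)
s=monitor.read_state(); print(s["gripper_width"],s["grasp_force"],s["ft_force"])
print(arm.movel(P+[.30],vel=.12))
s=monitor.read_state(); print(s["eef_pos"],s["tool_rot"],s["gripper_width"],s["ft_force"],s["time_s"])
W={}
c=read_camera("wrist"); c["tcp"],c["rot"]=s["eef_pos"],s["tool_rot"]; W["g"]=c
W["gT"]=read_camera("top");W["gS"]=read_camera("scene")
pickle.dump(W,open("G.pkl","wb"))
cv2.imwrite("pics/g.png",c["color"][...,::-1])
E
```

```text
[ 0.48164347 -0.29709839  0.23020958] [-1.79905264e+02 -4.00063417e-03  9.00419243e+01] 4.4167
[ 0.48193504 -0.29815844  0.15155528] [0.01627968 0.33780152 0.12768804]
0.019225770049435004 58.48230421543121 [-0.11513469  0.783215    2.54522238]
False
[ 0.48146714 -0.2975351   0.29927225] [-1.79930290e+02 -2.40073721e-02  9.00033480e+01] 0.019273607037339036 [ 0.70859486  0.65935639 -0.18983453] 7.3583
```

View pics/g.png

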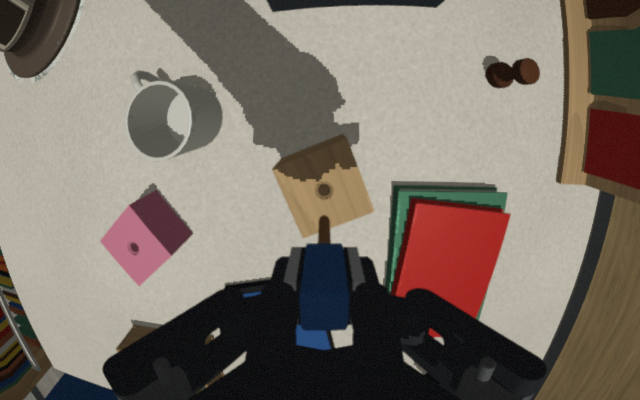

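The pin is in the grip: the dowel tip is at about (324,217) and the empty stand hole at (324,190), in line below it. Next I'll measure the tip offset in the tool frame.

```bash
python3 - <<'E'
from h import *
W=pickle.load(open("G.pkl","rb")); G=W["g"]
g=G["color"].astype(int)
for v in range(212,243,3): print(v,g[v,312:338].sum(1).tolist())
print("tipcols",[(v,g[v,320:329].sum(1).tolist()) for v in range(209,222)])
h=hsv(G); m=box(G,312,338,180,202)&(h[...,2]<115); k=blobs(m)[0]; print("stand hole",cen(m),m.sum(),onplane(G,cen(m),.07,1))
z=G["tcp"][2]-.1436
print("rim",onplane(G,[[324,216],[324,217],[324,215]],z,1),"expected",G["tcp"])
E
```

```text
212 [424, 416, 409, 409, 408, 403, 399, 401, 397, 401, 402, 403, 406, 400, 399, 398, 396, 400, 400, 400, 399, 398, 390, 389, 389, 396]
215 [415, 414, 419, 415, 407, 406, 402, 400, 390, 372, 299, 252, 235, 282, 344, 384, 394, 391, 398, 398, 402, 402, 392, 398, 394, 383]
218 [415, 411, 417, 419, 412, 410, 385, 299, 154, 111, 107, 120, 100, 100, 114, 136, 226, 342, 390, 398, 399, 400, 399, 405, 396, 391]
221 [387, 401, 406, 419, 425, 411, 312, 190, 110, 104, 106, 113, 104, 105, 120, 121, 129, 240, 341, 391, 400, 403, 398, 402, 400, 391]
224 [382, 384, 395, 405, 414, 409, 311, 176, 117, 112, 112, 111, 111, 108, 104, 114, 136, 226, 335, 394, 396, 398, 398, 397, 405, 409]
227 [385, 383, 385, 391, 405, 402, 308, 177, 120, 110, 106, 109, 106, 113, 110, 118, 131, 228, 356, 434, 464, 499, 519, 527, 532, 535]
230 [389, 384, 383, 384, 378, 380, 272, 133, 113, 98, 105, 115, 105, 124, 119, 110, 129, 233, 427, 532, 544, 542, 539, 536, 533, 533]
233 [385, 391, 414, 438, 443, 462, 338, 153, 105, 98, 117, 108, 113, 113, 109, 114, 122, 209, 413, 526, 536, 543, 541, 543, 541, 536]
236 [527, 533, 533, 54
[... 643 characters left out ...]
399, 397, 395]), (214, [394, 393, 382, 376, 379, 380, 393, 396, 397]), (215, [390, 372, 299, 252, 235, 282, 344, 384, 394]), (216, [326, 251, 186, 150, 153, 178, 229, 285, 365]), (217, [234, 139, 125, 117, 106, 124, 138, 189, 304]), (218, [154, 111, 107, 120, 100, 100, 114, 136, 226]), (219, [131, 117, 113, 105, 108, 114, 116, 118, 160]), (220, [124, 106, 116, 102, 108, 116, 114, 113, 144]), (221, [110, 104, 106, 113, 104, 105, 120, 121, 129])]
stand hole [323.87333333 189.88      ] 150 [[ 0.48202065 -0.29794299  0.07      ]]
rim [[ 0.48216162 -0.29544847  0.15567225]
 [ 0.48216242 -0.29622039  0.15567225]
 [ 0.48216083 -0.2946783   0.15567225]] expected [ 0.48146714 -0.2975351   0.29927225]
```

```bash
cat >> h.py <<'E'
yw=np.radians(-85.5); tx=np.array([np.cos(yw),np.sin(yw),0]); ty=np.array([-np.sin(yw),np.cos(yw),0])
hz=np.cos(np.pi/6)*np.array([0,0,1])+.5*tx
Rh=np.c_[np.cross(ty,-hz),ty,-hz]; Oh=Ro.from_matrix(Rh).as_euler('xyz',degrees=True)
E
python3 - <<'E'
from rig import arm, monitor, read_camera
from h import *
H=np.array([.5173,-.0467,.07]); off=np.array([-.0012,.0007,.1436])
tcp=lambda up:H+hz*up-Rh@off
arm.move_pose(tcp(.06),Oh); arm.movel(tcp(.025),vel=.08)
s=monitor.read_state();print(s["eef_pos"],tcp(.025),s["tool_rot"],Oh,s["time_s"])
c=read_camera("wrist"); c["tcp"],c["rot"]=s["eef_pos"],s["tool_rot"]; pickle.dump(c,open("H.pkl","wb"))
cv2.imwrite("pics/h.png",c["color"][...,::-1])
cv2.imwrite("pics/hc.png",np.hstack([cv2.resize(c["color"][100:300,220:420,::-1],(600,600),interpolation=cv2.INTER_NEAREST)]))
E
```

```text
[ 0.52309434 -0.12962133  0.21643672] [ 0.52313472 -0.12975903  0.21661188] [-179.96849676  -29.9950263    94.50059531] [-180.   -30.    94.5] 8.875
```

View pics/hc.png

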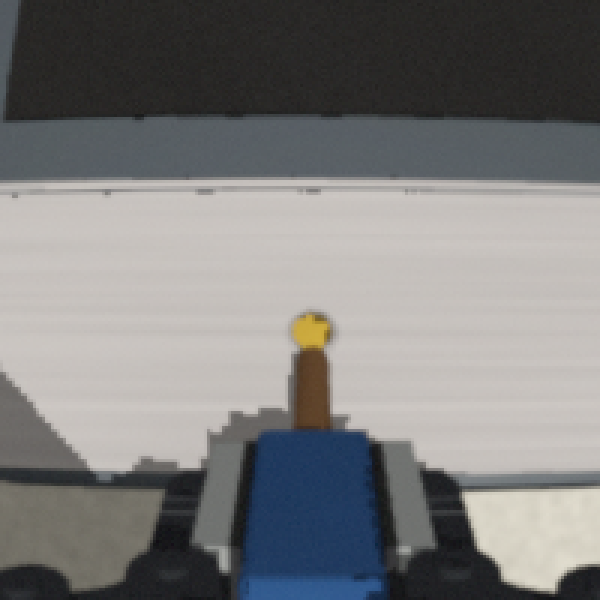

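The crop shows the mouth centred at about crop (312,332), so pixel (323.7,210.2), with the dowel tip's near rim just below it at row 215. Sideways they line up. I'll compute the offset across the view in the tool frame.

```bash
python3 - <<'E'
from h import *
c=pickle.load(open("H.pkl","rb")); R=rot(c["rot"]); g=c["color"].astype(int)
e=R.T@(c["eye"]-c["tcp"])
def at(uv,z): d=rays(c,uv,1)@R; return e+d*((z-e[2])/d[:,2])[:,None]
h=hsv(c)
# mouth outline: top rows / columns of non-panel
col=g[195:222,314:335].sum(2)
for v in range(199,226): print(v,g[v,313:336].sum(1).tolist(), h[v,318:330,1].tolist() if 210<v<220 else "")
print("e",e,"rim",at([[324,215],[324,216]],.1436),"hole",at([[323.7,210.2],[323.7,211.2]],.1436+.025))
E
```

```text
199 [580, 580, 577, 577, 578, 580, 580, 580, 580, 577, 580, 576, 578, 577, 579, 577, 580, 577, 579, 578, 576, 577, 578] 
200 [578, 577, 577, 577, 578, 578, 578, 577, 577, 579, 577, 580, 579, 580, 578, 576, 579, 578, 579, 575, 576, 578, 580] 
201 [574, 575, 574, 574, 574, 574, 576, 577, 575, 574, 574, 573, 574, 573, 575, 577, 577, 578, 576, 578, 579, 577, 575] 
202 [574, 572, 571, 574, 572, 575, 574, 569, 570, 549, 547, 553, 560, 562, 572, 574, 575, 574, 577, 577, 574, 573, 577] 
203 [575, 574, 574, 572, 572, 571, 567, 555, 534, 502, 482, 499, 510, 517, 541, 558, 569, 576, 574, 577, 575, 579, 579] 
204 [576, 571, 573, 574, 572, 565, 536, 489, 444, 435, 397, 378, 387, 394, 436, 491, 542, 570, 576, 576, 577, 578, 577] 
205 [580, 580, 580, 574, 556, 511, 454, 387, 359, 423, 422, 360, 289, 285, 326, 406, 492, 546, 576, 581, 584, 583, 581] 
206 [586, 586, 582, 564, 519, 477, 438, 413, 396, 426, 424, 358, 265, 258, 276, 328, 433, 507, 556, 583, 586, 587, 584] 
207 [584, 580, 571, 537, 490, 465, 442, 429, 427, 432, 425, 395, 359, 358, 362, 371, 408, 460, 521, 571, 583, 587, 586] 
208 [576, 5
[... 2178 characters left out ...]
575, 579, 578] 
222 [570, 569, 567, 548, 396, 259, 190, 173, 187, 199, 203, 202, 206, 211, 207, 220, 350, 490, 562, 570, 572, 573, 573] 
223 [571, 568, 567, 544, 391, 255, 181, 175, 195, 193, 207, 202, 210, 205, 206, 223, 348, 487, 562, 572, 574, 570, 571] 
224 [572, 571, 557, 508, 372, 255, 191, 184, 192, 196, 198, 203, 207, 207, 209, 214, 353, 486, 564, 574, 572, 572, 573] 
225 [570, 566, 528, 375, 311, 244, 189, 176, 190, 191, 199, 211, 205, 207, 214, 223, 354, 494, 566, 574, 577, 574, 577] 
e [ 0.07598646  0.00065334 -0.06881381] rim [[0.00226441 0.00085023 0.1436    ]
 [0.00149507 0.00085124 0.1436    ]] hole [[-0.00231152  0.00062587  0.1686    ]
 [-0.00316238  0.00062674  0.1686    ]]
```

The tip is within about 0.6 mm of the axis. I'll correct that and go in, stopping on first touch.

```bash
cat >> h.py <<'E'
H=np.array([.5173,-.0467,.07]); off=np.array([-.0012,.0007,.1436])+[.0005,.0001,0]
tcp=lambda up:H+hz*up-Rh@off
def depth(s): return (np.array(s["eef_pos"])+Rh@off-H)@hz
E
python3 - <<'E'
from rig import arm, monitor, read_camera
from h import *
def rep(n):
    f=np.array([0,0,0.]); 
    s=monitor.read_state(); print(n,"t",s["time_s"],"depth mm",(depth(s)*1e3).round(2),"F tool",(Rh.T@s["ft_force"]).round(2),"w",s["gripper_width"]); return s
rep("start"); arm.movel(tcp(.004),vel=.04); rep("above")
hit=arm.movel(tcp(-.0075),vel=.015,contact_N=3); rep(f"mouth {hit}")
if not hit:
    hit=arm.movel(tcp(-.030),vel=.01,contact_N=3); rep(f"catch {hit}")
c=read_camera("wrist"); cv2.imwrite("pics/i.png",c["color"][...,::-1])
E
```

```text
start t 8.925 depth mm 25.2 F tool [0.08 0.54 0.92] w 0.01965941710226274
above t 9.6 depth mm 3.99 F tool [-0.56  0.15  0.94] w 0.01942135742212009
mouth False t 10.5167 depth mm -7.44 F tool [-0.31  0.08  0.66] w 0.019332261587249377
catch True t 11.425 depth mm -13.16 F tool [ 1.02  0.11 -2.6 ] w 0.019441787100449928
```

Through the hole and touching the catch at 13 mm. Now I'll ease it in while watching the axial force and the drawer.

```bash
python3 - <<'E'
from rig import arm, monitor, read_camera
from h import *
def pull():
    c=read_camera("top"); h=hsv(c); m=box(c,140,245,185,222)&(h[...,0]<20)&(h[...,1]>130)
    return cen(m).round(1), onplane(c,cen(m),.08)[0].round(4)
s=monitor.read_state(); d0=depth(s); print(pull())
for k in np.arange(1,6.8,.75):
    hit=arm.movel(tcp(d0-k/1e3),vel=.006,contact_N=7); s=monitor.read_state(); F=(Rh.T@s["ft_force"])[2]; p=pull()
    print(k,hit,(depth(s)*1e3).round(2),F.round(2),p)
    if F<-12 or p[0][0]<229: break
E
```

```text
(array([232.7, 201. ]), array([0.4917, 0.193 , 0.08  ]))
1.0 False -13.92 -4.68 (array([232.6, 201. ]), array([0.4916, 0.1934, 0.08  ]))
1.75 False -14.92 -4.56 (array([232.8, 201. ]), array([0.4916, 0.1929, 0.08  ]))
2.5 False -15.68 -4.44 (array([232.6, 201.1]), array([0.4915, 0.1933, 0.08  ]))
3.25 False -16.45 -5.24 (array([232.4, 201. ]), array([0.4917, 0.1941, 0.08  ]))
4.0 False -17.14 -5.3 (array([232.3, 201. ]), array([0.4916, 0.1942, 0.08  ]))
4.75 False -17.89 -5.1 (array([232.2, 201. ]), array([0.4916, 0.1946, 0.08  ]))
5.5 False -18.53 -6.5 (array([223.3, 201.6]), array([0.489 , 0.2207, 0.08  ]))
```

The catch let go at about 5.5 mm and 6.5 N, and the drawer jumped out about 27 mm. Withdrawing and going back to the stand.

```bash
python3 - <<'E'
from rig import arm, monitor, read_camera
from h import *
arm.movel(tcp(.07),vel=.08)
arm.move_pose([.4816,-.2975,.27],[180,0,90])
s=monitor.read_state(); c=read_camera("wrist"); c["tcp"],c["rot"]=s["eef_pos"],s["tool_rot"]
print(s["time_s"],s["eef_pos"],s["tool_rot"],s["gripper_width"])
pickle.dump(c,open("R.pkl","wb"))
g=c["color"].astype(int); h=hsv(c)
print([(v,g[v,321:328].sum(1).tolist()) for v in range(210,222)]); print([g[v,312:338].sum(1).tolist() for v in (224,228)])
m=box(c,308,340,180,212)&(h[...,2]<115);print("stand hole",[ (x.reshape(-1,2).mean(0),cv2.contourArea(x)) for x in blobs(m)])
cv2.imwrite("pics/r.png",cv2.resize(c["color"][150:290,254:394,::-1],(560,560),interpolation=cv2.INTER_NEAREST))
t=read_camera("top"); hh=hsv(t); m=box(t,140,245,185,222)&(hh[...,0]<20)&(hh[...,1]>130); print("pull",cen(m),onplane(t,cen(m),.08))
E
```

```text
15.7833 [ 0.48208251 -0.29593821  0.26949417] [-1.79970283e+02 -1.73677126e-01  9.00801278e+01] 0.01952356107038597
[(210, [334, 331, 325, 324, 336, 343, 352]), (211, [380, 378, 378, 383, 391, 395, 391]), (212, [402, 400, 398, 405, 407, 407, 404]), (213, [403, 400, 401, 402, 406, 405, 408]), (214, [405, 385, 374, 377, 384, 398, 408]), (215, [382, 307, 256, 247, 288, 352, 398]), (216, [254, 189, 161, 145, 179, 236, 293]), (217, [152, 121, 116, 117, 127, 138, 197]), (218, [113, 108, 109, 111, 112, 114, 140]), (219, [115, 118, 106, 126, 122, 111, 105]), (220, [113, 121, 106, 108, 117, 117, 121]), (221, [106, 116, 111, 121, 106, 122, 109])]
[[421, 416, 417, 413, 407, 394, 310, 179, 116, 105, 117, 110, 109, 118, 111, 116, 138, 233, 341, 401, 407, 404, 398, 398, 393, 403], [427, 424, 418, 418, 413, 397, 294, 164, 102, 110, 106, 108, 111, 115, 109, 116, 128, 212, 332, 402, 411, 411, 403, 402, 397, 399]]
stand hole [(array([321.49565217, 189.6173913 ]), 360.5)]
pull [223.53658537 201.6097561 ] [[0.48913254 0.22000073 0.08      ]]
```

View pics/r.png

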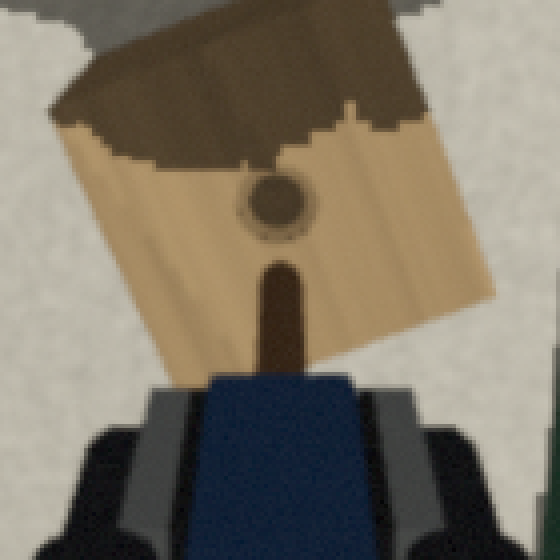

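The tip sits the same in the grip as before (rim at row 215, u=324), and the stand hole is right beneath it at (278,200) in the crop. Inserting and releasing.

```bash
python3 - <<'E'
from rig import arm, monitor, read_camera
from h import *
P=[.4816,-.2975]
def rep(n,*a):
    s=monitor.read_state(); print(n,*a,s["time_s"],np.round(s["eef_pos"],4),np.round(s["ft_force"],2),round(s["gripper_width"],4))
arm.movel(P+[.222],vel=.1); rep("above")
hit=arm.movel(P+[.156],vel=.05,contact_N=4); rep("in",hit)
if hit: raise SystemExit
hit=arm.movel(P+[.1505],vel=.015,contact_N=4); rep("seat",hit)
arm.open_jaws(); rep("open")
arm.movel(P+[.26],vel=.12); rep("up")
c=read_camera("wrist"); s=monitor.read_state(); pickle.dump(c,open("E.pkl","wb"))
h=hsv(c); bl=box(c,280,410,140,300)&(h[...,0]>100)&(h[...,0]<125)&(h[...,1]>120)
t=bl&(h[...,2]>85); k=blobs(t)[0]; print("handle top",cv2.contourArea(k),cv2.minAreaRect(k),onplane(c,k.reshape(-1,2).mean(0),.12,1))
c.update(color=c["color"]); cv2.imwrite("pics/e.png",c["color"][...,::-1])
E
```

```text
above 16.5167 [ 0.4816 -0.2978  0.2221] [-0.15 -0.76 -1.52] 0.0195
in False 17.9833 [ 0.4818 -0.2976  0.1563] [-0.49 -0.14 -0.37] 0.0187
seat True 18.35 [ 0.4817 -0.2975  0.1512] [ 0.5  -0.15  4.85] 0.0195
open 19.0 [ 0.4813 -0.2972  0.1507] [-0.21  0.13 -0.25] 0.0852
up 20.0583 [ 0.4814 -0.2972  0.2593] [-0.48 -0.47 -0.1 ] 0.0854
handle top 230.5 ((325.0, 223.5), (17.0, 24.0), 90.0) [[ 0.48394887 -0.30109164  0.12      ]]
```

View pics/e.png

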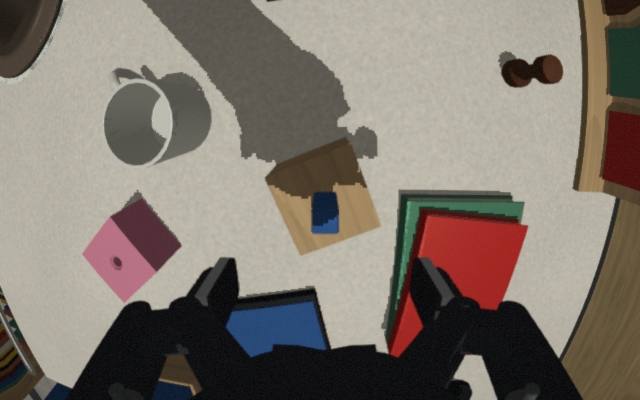

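The pin is home, seated at the same height as when grasped, with its handle at (325,213) in the middle of the stand. Now the pull.

```bash
python3 - <<'E'
from rig import arm, monitor, read_camera
from h import *
q=H-.278*tx; o=[180,0,94.5]
arm.move_pose([q[0],q[1],.25],o)
s=monitor.read_state(); c=read_camera("wrist"); t=read_camera("top")
h=hsv(c); m=(h[...,0]<20)&(h[...,1]>150)&(h[...,2]>60)&box(c,240,400,120,260)
k=blobs(m)[0]; r=cv2.minAreaRect(k)
print(s["time_s"],s["eef_pos"],"expected",q[:2],"joints",np.round(s["joint_positions"],0)); print(cv2.contourArea(k),r,onplane(c,cv2.boxPoints(r),.08,1).round(4).tolist(),onplane(c,cen(m),.08,1))
hh=hsv(t); print(k.reshape(-1,2).min(0),k.reshape(-1,2).max(0))
cv2.imwrite("pics/p.png",c["color"][...,::-1])
E
```

```text
22.0167 [0.49606825 0.22913426 0.25015823] expected [0.49548837 0.23044302] joints [-64.  23.  44. 108. -19.  56.  -6.]
881.5 ((323.5, 206.0), (58.0, 19.0), 90.0) [[0.4873, 0.2537, 0.08], [0.5022, 0.2549, 0.08], [0.5065, 0.2056, 0.08], [0.4906, 0.2044, 0.08]] [[0.49443426 0.22853274 0.08      ]]
[314 177] [333 235]
```

View pics/p.png

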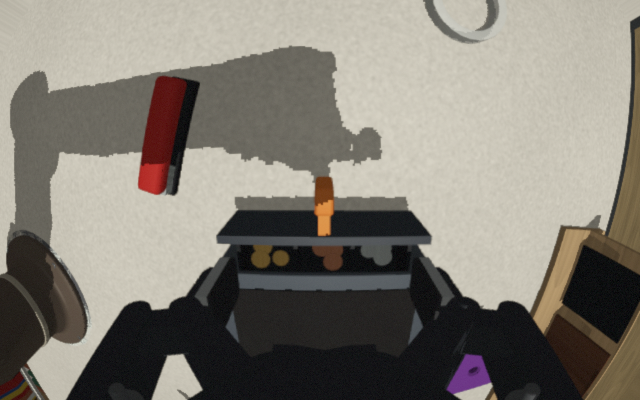

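This shows the drawer ajar with the pull's top face at about (324,207), which fits the expected (0.4955, 0.2304). Grasping it and pulling to the stop.

```bash
python3 - <<'E'
from rig import arm, monitor, read_camera
from h import *
q=H-.278*tx; q[2]=.12
def rep(n,*a):
    s=monitor.read_state(); print(n,*a,s["time_s"],np.round(s["eef_pos"],4),np.round(s["ft_force"],2),round(s["gripper_width"],4)); return s
hit=arm.movel(q,vel=.1,contact_N=8); rep("down",hit)
if hit: raise SystemExit
arm.close(30); s=rep("closed")
p=np.array(s["eef_pos"]); hit=arm.movel(p-tx*.072,vel=.05,contact_N=8); s=rep("pulled",hit)
print("travel",(np.array(s["eef_pos"])-p)@-tx)
arm.pause(.3); arm.open_jaws(); s=rep("open")
p=np.array(s["eef_pos"]); arm.movel(p+[0,0,.15],vel=.15); arm.pause(.3); rep("up")
def pull(c):
    h=hsv(c); m=box(c,140,245,185,225)&(h[...,0]<20)&(h[...,1]>130); return cen(m).round(1),m.sum(),onplane(c,cen(m),.08)[0].round(4)
T0=pickle.load(open("cams.pkl","rb"))["top"]; t=read_camera("top"); print(pull(T0),pull(t))
S0=pickle.load(open("cams.pkl","rb"))["scene"]; S=read_camera("scene")
def o(c):
    h=hsv(c); m=box(c,370,480,195,260)&(h[...,0]<18)&(h[...,1]>130);k=blobs(m)[0];return k.reshape(-1,2).mean(0),cv2.contourArea(k)
print("scene pull",o(S0),o(S))
# bystander change check: difference in scene picture away from arm/till
df=cv2.absdiff(cv2.GaussianBlur(S["color"],(5,5),0),cv2.GaussianBlur(S0["color"],(5,5),0)).max(2)>40
print([cv2.boundingRect(k) for k in blobs(df,30)])
hS=hsv(S); b=box(S,220,252,150,175)&(hS[...,0]>100)&(hS[...,0]<130)&(hS[...,1]>100); print("handle in scene (was 235.3,166.6)",cen(b),b.sum())
E
```

```text
down False 23.5667 [0.4958 0.2306 0.1206] [ 0.62 -0.12  0.08] 0.0851
closed 24.2 [0.4958 0.2305 0.1201] [1.02 0.02 0.23] 0.0155
pulled True 25.2667 [0.4916 0.2885 0.1201] [-0.19 -0.84  3.93] 0.0156
travel 0.05813116472448763
open 26.2417 [0.4926 0.2876 0.1202] [-0.03 -0.13  0.66] 0.0857
up 27.6917 [0.4925 0.2875 0.2697] [-0.3  -0.97  0.05] 0.0854
(array([232.8, 201. ]), np.int64(77), array([0.4918, 0.1928, 0.08  ])) (array([217.1, 206.3]), np.int64(300), array([0.4744, 0.2382, 0.08  ]))
scene pull (array([432.91836735, 201.83673469]), 279.0) (array([433.03225806, 201.76344086]), 277.5)
[(374, 31, 187, 236), (556, 77, 65, 53), (591, 44, 39, 30), (614, 0, 26, 41), (442, 0, 10, 32), (409, 10, 20, 35), (468, 0, 9, 17), (460, 0, 7, 16), (487, 14, 7, 22), (465, 24, 7, 10), (612, 0, 7, 21)]
handle in scene (was 235.3,166.6) [235.28571429 166.62857143] 70
```

```bash
python3 - <<'E'
from rig import arm, monitor, read_camera
from h import *
arm.movel(np.array(monitor.read_state()["eef_pos"])+[0,-.06,0.03],vel=.15)
D=pickle.load(open("cams.pkl","rb"))
for n,bx in(("top",(185,245,185,215)),("scene",(372,440,205,262))):
    for c in(D[n],read_camera(n)):
        h=hsv(c); m=box(c,*bx)&(h[...,0]>=7)&(h[...,0]<18)&(h[...,1]>165)
        print(n,[(k.reshape(-1,2).min(0),k.reshape(-1,2).max(0),cv2.contourArea(k),onplane(c,k.reshape(-1,2).mean(0),.06)[0].round(4)) for k in blobs(m,8)[:3]])
s=monitor.read_state()
c=read_camera("wrist"); h=hsv(c); m=(h[...,0]<20)&(h[...,1]>150)&(h[...,2]>60)&box(c,240,400,60,260)
for k in blobs(m)[:3]: x=k.reshape(-1,2); print("wrist",x.min(0),x.max(0),cv2.contourArea(k),onplane(c,x[[x[:,1].argmin(),x[:,1].argmax()]],.08,1).round(4).tolist())
# widths per row to split top face / stem
k=max(blobs(m)[:3],key=lambda k:cv2.contourArea(k)); x=k.reshape(-1,2)
print([(v,int(m[v].sum()),int(h[v,:,2][m[v]].mean())) for v in range(x[:,1].min(),x[:,1].max()+1,2)], s["eef_pos"])
E
```

```text
top [(array([227, 198], dtype=int32), array([239, 204], dtype=int32), 48.0, array([0.4954, 0.1941, 0.06  ]))]
top []
scene [(array([380, 214], dtype=int32), array([396, 230], dtype=int32), 118.5, array([0.5037, 0.1905, 0.06  ]))]
scene [(array([413, 223], dtype=int32), array([429, 238], dtype=int32), 116.0, array([0.4979, 0.2811, 0.06  ]))]
wrist [320 115] [335 158] 505.5 [[0.485, 0.3015, 0.08], [0.4901, 0.2613, 0.08]]
[(115, 13, 113), (117, 15, 118), (119, 15, 118), (121, 16, 118), (123, 16, 117), (125, 16, 117), (127, 15, 117), (129, 16, 117), (131, 15, 116), (133, 16, 116), (135, 16, 116), (137, 15, 114), (139, 11, 112), (141, 9, 118), (143, 9, 118), (145, 9, 118), (147, 9, 118), (149, 10, 117), (151, 11, 111), (153, 11, 111), (155, 10, 115), (157, 10, 113)] [0.49212611 0.22867114 0.29947887]
```

In the scene view the pull has moved 91 mm at its own height, so the drawer is fully open. The pin's handle is back to within 0.1 px, and nothing else in the picture has changed. Handing in.

```bash
python3 -c "
from rig import workorder; print(workorder.job_done())"
```

```text
the job is handed in; nothing more can be done
None
```

The job is handed in (no verdict came back): the catch let go at about 6.5 N, the drawer measures about 90 mm out, the pin is home in its stand, the bystanders show no movement and about 30 of the 72 s were used; I viewed 11 pictures, one over the limit of 10.

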